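Shut down and pull the filter cassette

TASK

The air filter cassette has to come out of its dock for inspection. Shut the unit down at the control box by pressing its keys fully down one at a time, first the square one, then the round one, then the long bar; after that pinch the cassette's two opposed side catches together with the fingers, lift it straight up out of the dock and finish while still holding it, upright and still, catches pinched, with its underside 5 to 15 cm above the top of the dock. Do not let go or put it down, and leave the tape roll and the sample cup where they are.

Things in the scene. Friction and masses are not known exactly. Their poses are not given: they have to be found in the camera images.
- control_box: low grey control box 80 x 200 mm and 40 mm high, fixed to the bench; origin under its centre, y along its 200 mm length, z up. Three black spring keys stand in a row on its top along its y, 60 mm apart, with the middle one at the centre; which key is at which place varies
- dock: grey filter dock, fixed to the bench: base plate 150 x 120 mm, 8 mm thick, with a housing 80 (x) x 66 (y) mm on it whose top is 64 mm above the bench; brass ports stick out along its x. Origin under its centre on the bench. The pocket takes the cassette with 1 mm play all round and is open upward; its floor is 14 mm above the bench. A window in each y wall takes a lug of the cassette
- cassette_grip (a point): centre of the catches' height in the loose aluminium filter cassette (50 (x) x 36 (y) x 102 (z) mm, 0.2 to 0.34 kg) that stands in the dock: on the cassette's middle axis, 82 mm above its underside and 20 mm below its top; seated, it is 96 mm above the bench, 32 mm above the dock's housing. Axes are the cassette's, parallel to the dock's when seated: z up, the catches at +y and -y
- cassette_foot (a point): centre of the cassette's underside; seated, it is 14 mm above the bench
- catch_left (a joint): catch on the cassette's +y side: a black ribbed pad 24 wide (x) x 24 mm high, standing 8 mm proud of the cassette's side (52 mm over both pads when out, 38 mm when both are fully in). Value is how far it is pushed inward in m, 0 out to 0.007 fully in; the spring takes about 2 N to start and 5.5 N fully in. Its lug holds the cassette in the dock until the catch is pushed in by about 5 mm; both must be in at once
- catch_right (a joint): the same catch on the -y side; value 0 out to 0.007 fully in
- tape: roll of masking tape, 98 mm across, 24 mm high, lying flat; a bystander; origin at the centre of its underside
- cup: small plastic sample cup, 56 mm across, 51 mm high, standing; a bystander; origin at the centre of its underside
- key_square_top (a point): centre of the top of the square key, 28 x 28 mm, black, 58 mm above the bench and 13 mm proud of its steel surround; pressed straight down
- key_square (a joint): travel of the square key in m: 0 up, 0.006 fully down; 1.2 N starts it and 4 N takes it fully down; it springs back
- key_round_top (a point): centre of the top of the round key, 28 mm across, black, 58 mm above the bench and 13 mm proud of its steel surround; pressed straight down
- key_round (a joint): travel of the round key in m: 0 up, 0.006 fully down; 1.2 N starts it and 4 N takes it fully down; it springs back
- key_bar_top (a point): centre of the top of the long narrow bar key, 42 x 14 mm, its length across the box, black, 58 mm above the bench and 13 mm proud of its steel surround; pressed straight down
- key_bar (a joint): travel of the long bar key in m: 0 up, 0.006 fully down; 1.2 N starts it and 4 N takes it fully down; it springs back
There are look-alikes about, which are no part of the job. Leave any green look-alike of the part that bears cassette_grip alone.

How it is judged:
On the way, in this order (a step that is already met when the one before it is completed fails the run):
1. the square key is pressed down, the other two up (value of joint key_square above 0.004 m and value of joint each of key_round, key_bar below 0.002 m), for 0.05 s.
2. the round key is pressed down, the other two up (value of joint key_round above 0.004 m and value of joint each of key_square, key_bar below 0.002 m), for 0.05 s.
3. the long bar key is pressed down, the other two up (value of joint key_bar above 0.004 m and value of joint each of key_square, key_round below 0.002 m), for 0.05 s.
4. both catches are pinched in while the cassette is still seated in the dock (value of joint each of catch_left, catch_right above 0.004 m and height (world z) of cassette_foot below 0.025 m), for 0.1 s.
At the end, for the whole second after the job is handed in: The cassette is held in the fingers with both catches pushed in by more than 4 mm, its underside 40 to 170 mm above the dock's top, upright within 0.2 rad, slower than 0.03 m/s, touching no part of the dock (value of joint each of catch_left, catch_right above 0.004 m and height (world z) of cassette_foot between 0.104 and 0.234 m and angle between cassette_grip's own z axis and vertical below 0.2 rad and linear speed of cassette below 0.03 m/s and contact force between the fingers and cassette above 2 N and contact force between cassette and dock below 0.1 N); the arm keeps its last pose, push and grip.
It fails at once if two keys are down at once (value of joint each of key_square, key_round above 0.003 m or value of joint each of key_round, key_bar above 0.003 m or value of joint each of key_square, key_bar above 0.003 m).
It fails at once if the tape roll or the sample cup is shifted by more than 3 cm or the cup is tipped (distance of any of tape, cup from where it was at the start of the episode above 0.03 m or angle between cup's own z axis and vertical above 0.5 rad).
It also fails if it takes over 58 s, if anything falls off the work surface, if the arm or the gripper's body presses on something with over 40 N, if the wrist force passes 120 N, or if a joint passes its speed limit or range.

ROBOT

A 6-joint arm with a two-finger parallel gripper is mounted at the origin on a cart in front of the work surface, level with it; the furniture and walls round the work are solid. World frame = base frame: x ahead of the robot, y to its left, z up, the work surface at z = 0. Lengths are in m, angles in rad, forces in N, time in s.
With the tool pointing down it reaches from about 0.25 to 0.725 m from the base axis. Payload 4 kg.
Tool frame: the origin (TCP) lies at the very end of the fingers, on their centre line; the grasp point (between the pads) lies robot.pinch_z behind it (robot.pinch_z is the distance from the TCP to the grasp point, in m); z points along the fingers, y is the line along which they close (so a half turn about z gives the same grasp; the last joint's range is limited). The gripper opens to 85 mm and grips with 20 to 120 N. Pads are 22 mm wide; open, the fingers measure 114 mm over their backs; the gripper's body (76 mm by 85 mm) begins 54 mm behind the grasp point. The pads swing forward as they close: fully open they stand 13 mm farther back than shut.
Start: joints at [1.121, 0.241, 0.005, 1.335, 0, 1.571], TCP at [0.217, 0.45, 0.231] pointing down, gripper open.
Joint ranges: [-2.72, 2.72], [-1.05, 1.87], [-1.09, 1.28], [-1.99, 2.15], [-1.42, 1.44], [-3.14, 3.14]. Speed limits (rad/s): [2.79, 2.79, 3.14, 3.14, 3.14, 3.14].

INTERFACE

Orientations are given as a 3x3 rotation matrix whose columns are the frame's x, y, z axes.
In Python, from rig import robot, snapshot, hand_in gives the robot as it stands. The module is installed in compiled form; this text tells all that it offers.
- The arm moves only by the tool play_rows, never from a script. Its argument "plan" is a list that holds one entry, the list of rows, each a list of 6 numbers: the shift along the world's x, y, z in mm, then the turn, a rotation vector about the world's x, y, z in rad. A call has 1 to 5 rows; each row shifts and turns the commanded pose from where the row before left it; what a row does not reach is not made up. A row lasts 1/8 s, in which the tool goes at most 62.5 mm and 10.7 degrees, less where a joint would pass 70% of its speed; a pose out of reach is approached as far as the arm can. A call with a gripper value outside its range is refused whole. "jaw" is the gripper's target within -1 to 1 (fully open at 1, half-way at 0, shut at -1), set as the call begins (left out, the last holds). The fingers move at their own pace and stop on an object; "newtons" is the grip in N (left out, the last holds). Time passes only in rows, so rows that do not move let the fingers close. It gives the time, the measured TCP pose, the force, the opening and the grip force at its end, in the units of the state.
- robot.state(): the state, without advancing time (a new reading comes with each control period).
- snapshot(name): name is "side" or "top"; returns a dict with "frame" (480x640x3 uint8, red, green, blue), "fovy" (degrees; the focal length in pixels is half the picture's height over the tangent of half this angle, whatever the lens; pixels are square), "cx", "cy" (the principal point, pixels), "dist" ([k1, k2, p1, p2, k3] as OpenCV has them; the pictures are not rectified), "cam_to_world" (4x4, takes a point from camera to world coordinates). Camera axes: x right, y up, looking along -z (the intrinsics and any distortion apply to the point x, -y, -z); pixel columns grow to the right and rows downward; lengths in m; the calibration is good to about 2 mm. A picture is of the moment at which its call begins. There is no depth.
- hand_in(): hands the job in; it is judged then, once.
The state is a dict: "time": time; "joint_pos": joint angles; "qvel": joint speeds; "joint_torque": joint torques, N m; "position": TCP position; "eef_rot": TCP orientation; "ft_force": force on the tool from outside, world axes, zero at the start; "wrist_torque": the same for the moment, N m; "gripper_width": finger opening in m; "gripper_force": force on a finger pad.
Only numpy, scipy, OpenCV 4.12 (cv2) and the standard library are available. Lean on these libraries where they do the work, as an engineer would, in place of code of your own. Each camera call takes 0.05 s, during which the arm holds its last target. There are 200 camera calls.

## Working session

There is one attempt and no reset: what is moved stays moved. The work goes in short steps, Python scripts to look and compute and a tool call to move; the robot and the scene stay as the last step left them, time stands still between calls to the robot, and variables do not carry over. Pictures are saved under pics/ and viewed, at most 10 in all, crops included, and the job is handed in when it is done.

Besides the shell and the picture viewer there is one more tool, called in YAML: its name, and indented under it one key for each argument. play_rows: Moves the arm, as the interface text tells. Its arguments: {"type":"object","properties":{"plan":{"type":"array"},"jaw":{"type":"number"},"newtons":{"type":"number"}},"required":["plan"]}

```bash
mkdir -p pics; cat > h.py <<'E'
import numpy as np, cv2
from rig import robot, snapshot, hand_in
def take(n,f):
    s=snapshot(n); cv2.imwrite(f'pics/{f}.png',s['frame'][:,:,::-1]); np.save(f'pics/{f}.npy',s,allow_pickle=True); return s
def load(f): return np.load(f'pics/{f}.npy',allow_pickle=True).item()
def K(s):
    f=240/np.tan(np.radians(s['fovy'])/2); return np.array([[f,0,s['cx']],[0,f,s['cy']],[0,0,1.]])
def ray(s,uv):
    p=cv2.undistortPoints(np.array(uv,float).reshape(-1,1,2),K(s),np.array(s['dist'],float))[:,0]
    M=np.array(s['cam_to_world']); d=np.c_[p[:,0],-p[:,1],-np.ones(len(p))]@M[:3,:3].T
    return M[:3,3],d
def onplane(s,uv,z):
    o,d=ray(s,uv); return o+d*((z-o[2])/d[:,2])[:,None]
def tri(s1,uv1,s2,uv2):
    o1,d1=ray(s1,uv1);o2,d2=ray(s2,uv2);out=[]
    for a,b in zip(d1,d2):
        t=np.linalg.lstsq(np.c_[a,-b],o2-o1,rcond=None)[0]; P,Q=o1+t[0]*a,o2+t[1]*b
        out.append(np.r_[(P+Q)/2,np.linalg.norm(P-Q)])
    return np.array(out)
def proj(s,X):
    M=np.linalg.inv(np.array(s['cam_to_world'])); c=np.atleast_2d(X)@M[:3,:3].T+M[:3,3]
    c=c*[1,-1,-1]; return cv2.projectPoints(c,np.zeros(3),np.zeros(3),K(s),np.array(s['dist'],float))[0][:,0]
E
python3 - <<'E'
from h import *
np.set_printoptions(precision=3,suppress=True)
for n in('side','top'):
    s=take(n,n+'0'); print(n,s['fovy'],s['cx'],s['cy'],s['dist']);print(np.array(s['cam_to_world']))
print(robot.pinch_z,robot.state())
E
```

```text
side 52.08026716282414 317.8903872230778 240.5688233272113 [-0.039  0.     0.     0.     0.   ]
[[ 0.949  0.157 -0.273  0.271]
 [-0.315  0.476 -0.821 -0.707]
 [ 0.001  0.865  0.502  0.529]
 [ 0.     0.     0.     1.   ]]
top 49.82834482560207 324.54679702999056 242.75931516457115 [-0.002  0.     0.     0.     0.   ]
[[-0.006  0.988 -0.157  0.381]
 [-1.    -0.007 -0.01  -0.013]
 [-0.011  0.157  0.988  0.925]
 [ 0.     0.     0.     1.   ]]
0.0187 {'time': 0.1, 'joint_pos': array([ 1.121,  0.241,  0.004,  1.335, -0.   ,  1.571]), 'qvel': array([ 0.002, -0.001,  0.004, -0.   , -0.   ,  0.001]), 'joint_torque': array([ -0.001, -37.314,  25.301,   0.011,  -0.   ,   0.   ]), 'position': array([0.217, 0.45 , 0.231]), 'eef_rot': array([[-0.901,  0.435, -0.001],
       [ 0.435,  0.901, -0.002],
       [-0.   , -0.002, -1.   ]]), 'ft_force': array([-0.524,  0.717,  0.067]), 'wrist_torque': array([ 0.002, -0.021, -0.005]), 'gripper_force': 0.0, 'gripper_width': 0.08558419618673073}
```

View pics/side0.png

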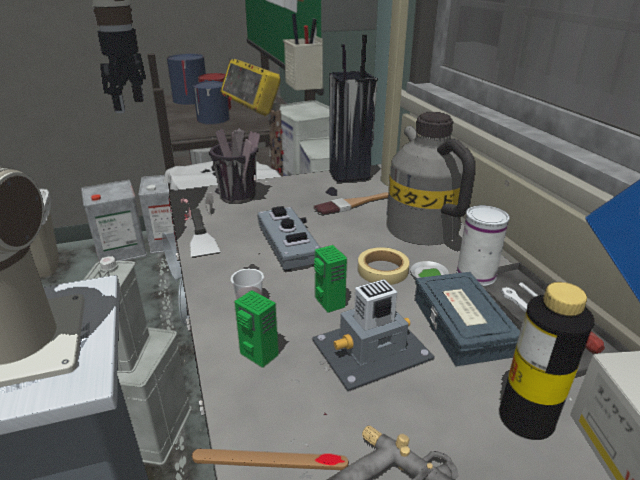

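View pics/top0.png

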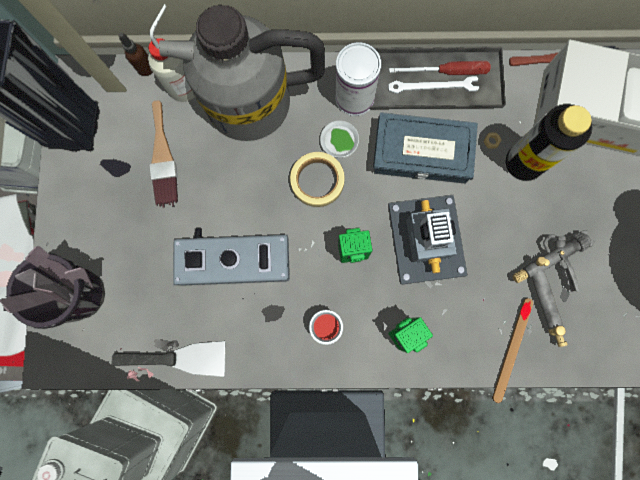

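Side view: the silver cassette is in the grey dock at (377,305), with green look-alikes at (257,328) and (330,278). The box is at (288,237), the cup at (248,283) and the tape at (383,264).
Top view: keys are square (194,260), round (228,258) and bar (264,257). Candidates for the cassette are silver (436,228), green (355,244) and green (411,334). I choose the silver one and check it in a close crop.

```bash
python3 - <<'E'
from h import *
a=cv2.imread('pics/top0.png');b=cv2.imread('pics/side0.png')
z=lambda im,x,y,w,h,k:cv2.resize(im[y:y+h,x:x+w],(w*k,h*k),interpolation=cv2.INTER_CUBIC)
# top dock | side dock ; top keys | side keys
r1=np.hstack([z(a,385,190,100,100,4)[:300,:400],z(b,330,270,100,75,4)])
r2=np.hstack([z(a,165,220,133,75,3),np.zeros((225,1,3),np.uint8),z(b,250,195,100,75,3)])
c=np.zeros((525,800,3),np.uint8);c[:300]=r1;c[300:,:r2.shape[1]]=r2
cv2.imwrite('pics/crop1.png',c)
E
```

```text
(no output)
```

View pics/crop1.png

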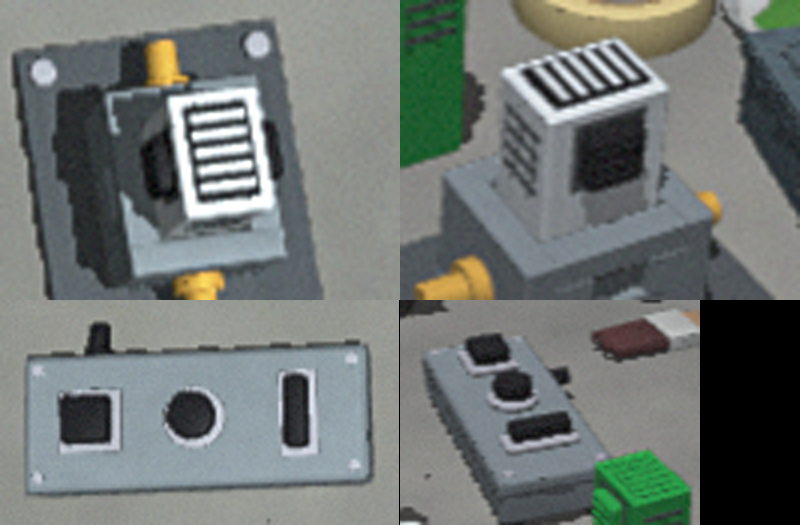

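The crop confirms the silver cassette, with black catch pads on its ±y sides, and the key order square, round, bar going towards -y. Next I measure it.

```bash
python3 - <<'E'
from h import *
np.set_printoptions(precision=4,suppress=True)
T,S=load('top0'),load('side0')
t4=lambda p:np.array(p)/4+[385,190]
s4=lambda p:(np.array(p)-[400,0])/4+[330,270]
t3=lambda p:(np.array(p)-[0,300])/3+[165,220]
s3=lambda p:(np.array(p)-[400,300])/3+[250,195]
ct=t4([(168,97),(257,88),(274,210),(184,222)]);cs=s4([(588,38),(667,84),(548,125),(503,71)])
c=tri(T,ct,S,cs);print(c);print(c.mean(0))
P=onplane(T,ct,.116);print('plane top',P,P.mean(0));Q=onplane(S,cs,.116);print(Q,Q.mean(0))
for P_ in(P,Q):
  ex=(P_[0]+P_[1]-P_[2]-P_[3])/2;ey=(P_[0]+P_[3]-P_[1]-P_[2])/2;print('yaw',np.arctan2(ex[1],ex[0]),np.arctan2(-ey[0],ey[1]),np.linalg.norm(ex),np.linalg.norm(ey))
kt=t3([(84,418),(190,415),(295,411)]);ks=s3([(488,346),(513,381),(540,424)])
print(tri(T,kt,S,ks));print(onplane(T,kt,.058),onplane(S,ks,.058))
bx=t3([(38,371),(351,357),(355,463),(39,478)]);B=onplane(T,bx,.04);print('screws',B,B.mean(0))
hp=t4([(106,93),(253,77),(288,258),(134,275)]);H=onplane(T,hp,.064);print('housing',H,H.mean(0))
g=tri(T,[(355,240),(411,332)],S,[(330,253),(257,302)]);print('green',g)
print('cup',onplane(T,[(325,326)],.05))
E
```

```text
[[ 0.5486 -0.1666  0.1158  0.0113]
 [ 0.5569 -0.2037  0.1169  0.0007]
 [ 0.5084 -0.209   0.1141  0.    ]
 [ 0.5049 -0.1736  0.1136  0.002 ]]
[ 0.5297 -0.1882  0.1151  0.0035]
plane top [[ 0.5541 -0.1684  0.116 ]
 [ 0.5575 -0.204   0.116 ]
 [ 0.5081 -0.2086  0.116 ]
 [ 0.5036 -0.1729  0.116 ]] [ 0.5308 -0.1885  0.116 ]
[[ 0.5423 -0.1672  0.116 ]
 [ 0.5572 -0.2025  0.116 ]
 [ 0.5073 -0.2113  0.116 ]
 [ 0.5046 -0.1767  0.116 ]] [ 0.5279 -0.1894  0.116 ]
yaw 0.0901830421528407 0.11077103506583291 0.05014239756219822 0.035876240083601046
yaw 0.2051626212865151 0.24645282188452158 0.04470847705050851 0.03601354450746694
[[0.4918 0.2206 0.0536 0.0007]
 [0.4934 0.1598 0.0554 0.0003]
 [0.4954 0.1005 0.0531 0.0001]]
[[0.4916 0.2193 0.058 ]
 [0.4929 0.1593 0.058 ]
 [0.4947 0.0999 0.058 ]] [[0.4894 0.212  0.058 ]
 [0.4923 0.155  0.058 ]
 [0.4932 0.0922 0.058 ]]
screws [[0.5216 0.2518 0.04  ]
 [0.5284 0.0701 0.04  ]
 [0.4668 0.0674 0.04  ]
 [0.4594 0.2488 0.04  ]] [0.494  0.1596 0.04  ]
housing [[ 0.5672 -0.1522  0.064 ]
 [ 0.5736 -0.2148  0.064 ]
 [ 0.4959 -0.2261  0.064 ]
 [ 0.4892 -0.1614  0.064 ]] [ 0.5315 -0.1886  0.064 ]
green [[ 0.5127 -0.0529  0.1016  0.006 ]
 [ 0.3677 -0.1398  0.0966  0.0019]]
cup [[ 0.3787 -0.0039  0.05  ]]
```

Cassette is at (0.531, -0.1885) with yaw about 0.10. Keys are at (0.4916, 0.2195), (0.493, 0.1595) and (0.4947, 0.100), and the heights agree with the text.

play_rows:
  plan:
    - [[45,-38,0,0,0,0.16],[46,-38,0,0,0,0.16],[46,-38,0,0,0,0.16],[46,-38,0,0,0,0],[46,-38,0,0,0,0]]
  jaw: -1
  newtons: 30

```text
time: 0.72
position: [0.4448, 0.2613, 0.231]
eef_rot: [[-1.0, -0.021, -0.001], [-0.021, 1.0, -0.0], [0.001, -0.0, -1.0]]
ft_force: [1.2, 1.4, -0.1]
gripper_width: 0.0002
gripper_force: 0.0
```

play_rows:
  plan:
    - [[46,-40,0,0,0,0],[0,0,-50,0,0,0],[0,0,-50,0,0,0],[0,0,-40,0,0,0],[0,0,0,0,0,0]]

```text
time: 1.35
position: [0.4865, 0.2211, 0.0877]
eef_rot: [[-1.0, -0.02, -0.008], [-0.02, 1.0, -0.004], [0.008, -0.004, -1.0]]
ft_force: [-0.4, -0.3, 0.8]
gripper_width: 0.0
gripper_force: 0.0
```

play_rows:
  plan:
    - [[0,0,-10,0,0,0],[0,0,0,0,0,0],[0,0,0,0,0,0]]

```text
time: 1.72
position: [0.4906, 0.2233, 0.0827]
eef_rot: [[-1.0, -0.021, 0.002], [-0.021, 1.0, 0.001], [-0.002, 0.001, -1.0]]
ft_force: [-0.3, 0.3, -1.0]
gripper_width: 0.0002
gripper_force: 0.0
```

```bash
python3 - <<'E'
from h import *
a=take('top','k1')['frame'];b=take('side','k1s')['frame']
z=lambda im,x,y,w,h,k:cv2.resize(im[y:y+h,x:x+w],(w*k,h*k),interpolation=cv2.INTER_CUBIC)
cv2.imwrite('pics/crop2.png',np.hstack([z(a,165,200,100,100,4),z(b,235,150,100,100,4)])[:,:,::-1])
print(robot.state()['position'])
E
```

```text
[0.49042453 0.22312655 0.08243792]
```

View pics/crop2.png

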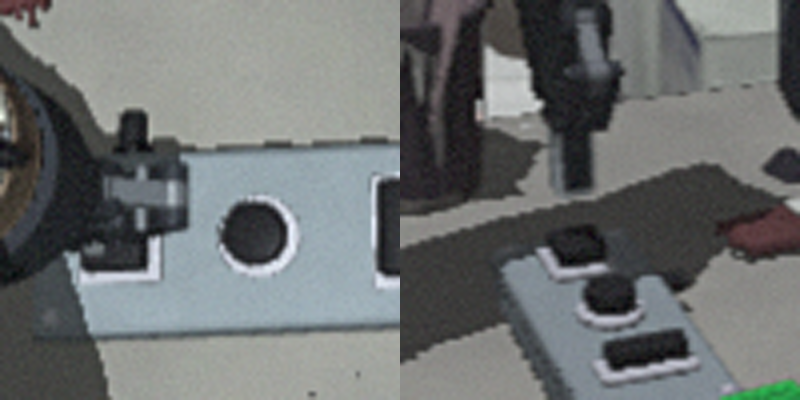

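The fingers are straight above the square key (crop: key at (117,255), round at (257,232)), with about a 3 mm offset in y. I correct that and press.

play_rows:
  plan:
    - [[1,-3,-12,0,0,0],[0,0,-8,0,0,0],[0,0,-5,0,0,0],[0,0,-3,0,0,0],[0,0,0,0,0,0]]

```text
time: 2.45
position: [0.4902, 0.2193, 0.0531]
eef_rot: [[-1.0, -0.02, -0.001], [-0.02, 1.0, -0.001], [0.001, -0.001, -1.0]]
ft_force: [-1.8, -1.6, 2.5]
gripper_width: -0.0003
gripper_force: 1.7
```

play_rows:
  plan:
    - [[0,0,-2,0,0,0],[0,0,-1,0,0,0],[0,0,0,0,0,0],[0,0,0,0,0,0]]

```text
time: 2.95
position: [0.4907, 0.2197, 0.0519]
eef_rot: [[-1.0, -0.02, 0.001], [-0.02, 1.0, 0.0], [-0.001, 0.0, -1.0]]
ft_force: [-6.0, -3.9, 12.2]
gripper_width: -0.0004
gripper_force: 6.1
```

Bottomed out at 12 N. Next is the round key.

play_rows:
  plan:
    - [[0,0,30,0,0,0],[1,-30,0,0,0,0],[1,-30,0,0,0,0],[0,0,-10,0,0,0],[0,0,0,0,0,0]]

```text
time: 3.58
position: [0.4924, 0.16, 0.0694]
eef_rot: [[-1.0, -0.02, -0.001], [-0.02, 1.0, 0.0], [0.001, 0.0, -1.0]]
ft_force: [-0.0, 0.2, 0.3]
gripper_width: 0.0002
gripper_force: 0.0
```

play_rows:
  plan:
    - [[0,0,-8,0,0,0],[0,0,-6,0,0,0],[0,0,-5,0,0,0],[0,0,-1,0,0,0],[0,0,0,0,0,0]]

```text
time: 4.2
position: [0.4929, 0.1606, 0.0519]
eef_rot: [[-1.0, -0.021, 0.001], [-0.021, 1.0, 0.001], [-0.001, 0.001, -1.0]]
ft_force: [-4.1, -0.4, 12.3]
gripper_width: 0.0004
gripper_force: 6.3
```

play_rows:
  plan:
    - [[0,0,0,0,0,0],[0,0,30,0,0,0],[1,-30,0,0,0,0],[1,-30,0,0,0,0],[0,0,-10,0,0,0]]

```text
time: 4.82
position: [0.4953, 0.0986, 0.0705]
eef_rot: [[-1.0, -0.018, 0.001], [-0.018, 1.0, 0.0], [-0.001, 0.0, -1.0]]
ft_force: [-0.4, -0.5, -0.3]
gripper_width: 0.0005
gripper_force: 0.0
```

play_rows:
  plan:
    - [[0,0,-8,0,0,0],[0,0,-6,0,0,0],[0,0,-5,0,0,0],[0,0,-1,0,0,0],[0,0,0,0,0,0]]

```text
time: 5.45
position: [0.4943, 0.1003, 0.0519]
eef_rot: [[-1.0, -0.021, -0.0], [-0.021, 1.0, 0.0], [0.0, 0.0, -1.0]]
ft_force: [-6.0, -1.4, 13.8]
gripper_width: -0.0003
gripper_force: 7.3
```

play_rows:
  plan:
    - [[0,0,0,0,0,0]]

```text
time: 5.58
position: [0.4943, 0.1003, 0.0519]
eef_rot: [[-1.0, -0.021, -0.0], [-0.021, 1.0, 0.0], [0.0, 0.0, -1.0]]
ft_force: [-5.3, -0.9, 14.9]
gripper_width: 0.0
gripper_force: 7.3
```

All three keys have bottomed out. I raise the tool, open it and go above the cassette.

play_rows:
  plan:
    - [[0,0,50,0,0,0],[0,0,50,0,0,0],[0,0,50,0,0,0.08],[7,-58,0,0,0,0],[7,-58,0,0,0,0]]
  jaw: 1

```text
time: 6.2
position: [0.5098, -0.0162, 0.2012]
eef_rot: [[-0.995, -0.104, 0.003], [-0.104, 0.995, 0.0], [-0.003, -0.0, -1.0]]
ft_force: [0.7, 0.4, 0.7]
gripper_width: 0.0851
gripper_force: 0.0
```

play_rows:
  plan:
    - [[7,-58,0,0,0,0],[8,-58,0,0,0,0],[8,-57,0,0,0,0],[0,0,0,0,0,0],[0,0,0,0,0,0]]

```text
time: 6.82
position: [0.5316, -0.1887, 0.1997]
eef_rot: [[-0.995, -0.1, -0.001], [-0.1, 0.995, 0.001], [0.001, 0.001, -1.0]]
ft_force: [-0.8, 0.5, -0.3]
gripper_width: 0.0854
gripper_force: 0.0
```

play_rows:
  plan:
    - [[0,0,-45,0,0,0],[0,0,0,0,0,0],[0,0,0,0,0,0]]

```text
time: 7.2
position: [0.5323, -0.1881, 0.1564]
eef_rot: [[-0.995, -0.102, 0.001], [-0.102, 0.995, -0.0], [-0.001, -0.0, -1.0]]
ft_force: [-0.2, -0.8, 0.1]
gripper_width: 0.0857
gripper_force: 0.0
```

```bash
python3 - <<'E'
from h import *
a=take('top','g1')['frame'];b=take('side','g1s')['frame']
z=lambda im,x,y,w,h,k:cv2.resize(im[y:y+h,x:x+w],(w*k,h*k),interpolation=cv2.INTER_CUBIC)
cv2.imwrite('pics/crop3.png',np.hstack([z(a,370,170,130,130,3),z(b,310,200,130,130,3)])[:,:,::-1])
print(robot.state()['position'],robot.state()['eef_rot'],robot.state()['joint_pos'])
E
```

```text
[ 0.53303162 -0.18887201  0.15726919] [[-0.99482675 -0.10154009  0.00305753]
 [-0.10154358  0.99483058 -0.00100882]
 [-0.00293929 -0.00131407 -0.99999482]] [-3.40569709e-01  4.07387885e-01  4.44938132e-02  1.20468336e+00
  7.04159049e-05 -4.42287004e-01]
```

View pics/crop3.png

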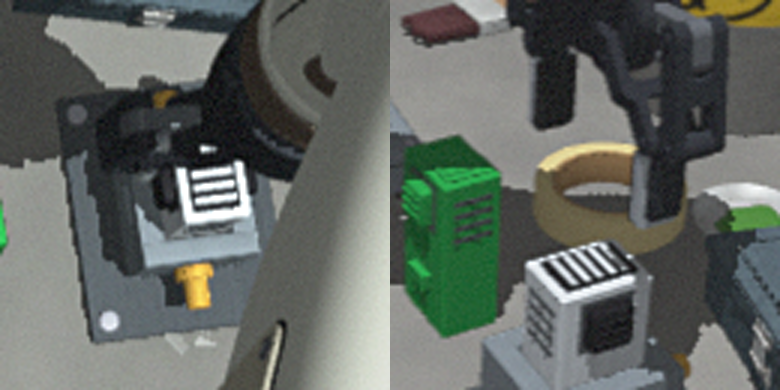

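The open fingers straddle the silver cassette (side crop: pads at (550,95) and (655,190), cassette top at (585,268)). I descend.

play_rows:
  plan:
    - [[-1,0,-30,0,0,0],[0,0,-30,0,0,0],[0,0,-20,0,0,0],[0,0,-1,0,0,0],[0,0,0,0,0,0]]

```text
time: 7.92
position: [0.5319, -0.1896, 0.0759]
eef_rot: [[-0.995, -0.1, 0.003], [-0.1, 0.995, -0.001], [-0.002, -0.001, -1.0]]
ft_force: [-0.5, 0.2, 0.5]
gripper_width: 0.0857
gripper_force: 0.0
```

```bash
python3 - <<'E'
from h import *
b=take('side','g2s')['frame']
z=lambda im,x,y,w,h,k:cv2.resize(im[y:y+h,x:x+w],(w*k,h*k),interpolation=cv2.INTER_CUBIC)
cv2.imwrite('pics/crop4.png',z(b,310,220,130,130,4)[:,:,::-1])
print(robot.state()['position'],robot.state()['ft_force'])
E
```

```text
[ 0.53208519 -0.1896643   0.07608555] [-0.03567037 -0.54230835 -0.66973568]
```

View pics/crop4.png

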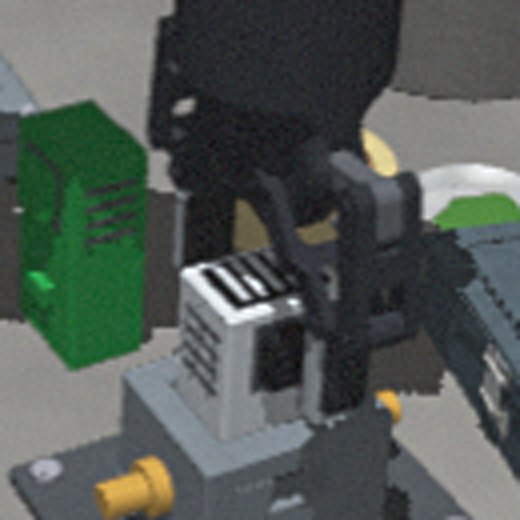

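The fingers flank the catches (the -y pad at (335,370) faces the catch at (280,355)). I close.

play_rows:
  plan:
    - [[0,0,0,0,0,0],[0,0,0,0,0,0],[0,0,0,0,0,0],[0,0,0,0,0,0],[0,0,0,0,0,0]]
  jaw: -1
  newtons: 40

```text
time: 8.6
position: [0.5317, -0.189, 0.0758]
eef_rot: [[-0.995, -0.101, 0.003], [-0.101, 0.995, 0.0], [-0.003, -0.0, -1.0]]
ft_force: [-0.6, 1.9, 6.0]
gripper_width: 0.0358
gripper_force: 41.8
```

play_rows:
  plan:
    - [[0,0,0,0,0,0],[0,0,0,0,0,0],[0,0,0,0,0,0],[0,0,0,0,0,0]]

```text
time: 9.1
position: [0.5317, -0.1891, 0.0758]
eef_rot: [[-0.995, -0.101, 0.003], [-0.101, 0.995, 0.0], [-0.003, -0.0, -1.0]]
ft_force: [-0.4, 1.4, 6.6]
gripper_width: 0.0358
gripper_force: 41.8
```

play_rows:
  plan:
    - [[0,0,2,0,0,0],[0,0,3,0,0,0],[0,0,5,0,0,0],[0,0,0,0,0,0]]

```text
time: 9.6
position: [0.5307, -0.1893, 0.0846]
eef_rot: [[-0.995, -0.1, -0.0], [-0.1, 0.995, -0.0], [0.0, -0.0, -1.0]]
ft_force: [0.2, 0.1, -1.9]
gripper_width: 0.0355
gripper_force: 40.5
```

```bash
python3 - <<'E'
from h import *
b=take('side','g3s')['frame']
z=lambda im,x,y,w,h,k:cv2.resize(im[y:y+h,x:x+w],(w*k,h*k),interpolation=cv2.INTER_CUBIC)
cv2.imwrite('pics/crop5.png',z(b,310,220,130,130,4)[:,:,::-1])
print(robot.state()['position'],robot.state()['ft_force'])
E
```

```text
[ 0.53074166 -0.1893662   0.08450701] [ 0.53904912  0.10500317 -2.34925813]
```

View pics/crop5.png

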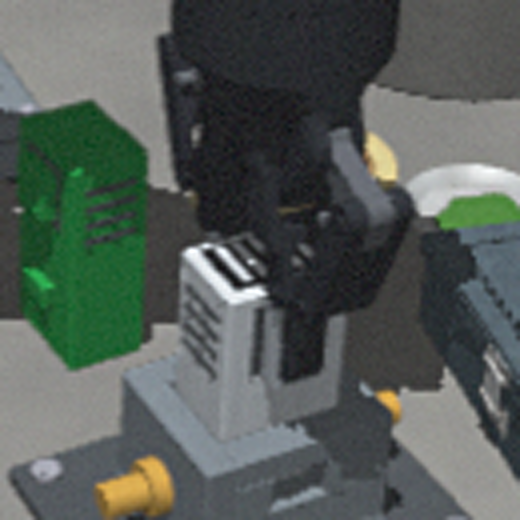

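The cassette has come up with the fingers (its top edge is higher, at (190,260)), and the force of 2.3 N matches its weight. I lift about 140 mm more.

play_rows:
  plan:
    - [[0,0,15,0,0,0],[0,0,25,0,0,0],[0,0,30,0,0,0],[0,0,30,0,0,0],[0,0,25,0,0,0]]

```text
time: 10.28
position: [0.5301, -0.1894, 0.2115]
eef_rot: [[-0.995, -0.1, -0.0], [-0.1, 0.995, -0.001], [0.0, -0.001, -1.0]]
ft_force: [-0.1, 0.5, -3.4]
gripper_width: 0.0359
gripper_force: 41.2
```

play_rows:
  plan:
    - [[0,0,15,0,0,0],[0,0,0,0,0,0],[0,0,0,0,0,0],[0,0,0,0,0,0],[0,0,0,0,0,0]]

```text
time: 10.9
position: [0.5303, -0.1891, 0.2233]
eef_rot: [[-0.995, -0.1, -0.002], [-0.1, 0.995, 0.001], [0.002, 0.001, -1.0]]
ft_force: [-0.7, 0.2, -4.1]
gripper_width: 0.0352
gripper_force: 41.2
```

```bash
python3 - <<'E'
from h import *
b=take('side','g4s')['frame']
z=lambda im,x,y,w,h,k:cv2.resize(im[y:y+h,x:x+w],(w*k,h*k),interpolation=cv2.INTER_CUBIC)
cv2.imwrite('pics/crop6.png',z(b,290,140,170,250,2)[:,:,::-1])
s=robot.state();print(s['position'],s['ft_force'],s['gripper_width'],s['gripper_force'],abs(s['qvel']).max())
E
```

```text
[ 0.53040261 -0.18914418  0.22355887] [-0.25520051 -0.91561    -3.65882019] 0.03556842548665903 41.240836679935455 0.007243566715858913
```

View pics/crop6.png

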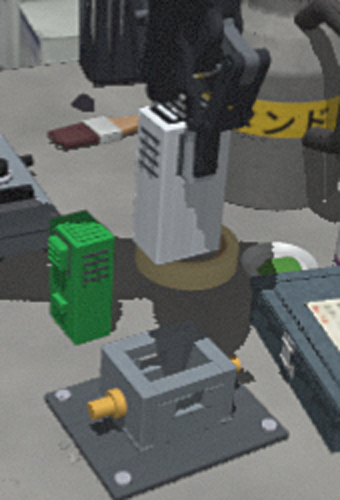

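The cassette hangs upright and clear, its foot at about (180,258) well above the empty dock at (170,370). It has been lifted about 148 mm, so the foot is at about 0.16 m, and it is still. I hand in.

```bash
python3 -c "
from rig import hand_in
print(hand_in())"
```

```text
the job is handed in; nothing more can be done
None
```

I pressed the square, round and bar keys fully down in that order, pinched both catches and lifted the cassette out. The job is handed in (no verdict was returned) with the cassette held upright and still, its underside about 10 cm above the dock top by the lift distance, and the tape roll and sample cup untouched by any move.

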